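# Close and lock the two-part mould

## Robot

A 6-joint arm with a two-finger parallel gripper is mounted at the origin on the work surface. World frame = base frame: x ahead of the robot, y to its left, z up, the work surface at z = 0. Lengths are in m, angles in rad, forces in N, time in s.
With the tool pointing down it reaches from about 0.35 to 0.775 m from the base axis. Payload 7.3 kg.
Tool frame: the origin (TCP) lies midway between the tips of the shut fingers; the grasp point (between the pads) lies 19 mm behind it (robot.tcp_to_grasp is the distance from the TCP to the grasp point, in m); z points along the fingers, y is the direction in which the jaws open and shut (so a half turn about z gives the same grasp; the last joint's range is limited). The gripper opens to 92 mm and grips with 3 to 60 N. Pads are 19 mm wide; open, the fingers measure 130 mm over their backs; the gripper's body (75 mm by 190 mm) begins 47 mm behind the grasp point.
Start: joints at [1.094, 0.342, 1.524, -0, 1.275, -0.146], TCP at [0.171, 0.497, 0.227] pointing down, gripper open.
Joint ranges: [-2.53, 2.53], [-0.77, 2.02], [0.04, 2.7], [-1, 4.14], [0.28, 2.66], [-3.11, 3.11]. Speed limits (rad/s): [2.57, 2.57, 3.14, 3.14, 3.14, 3.14].

## Interface

Orientations are given as [roll, pitch, yaw] about the fixed x, y, z axes, in that order (R = Rz(yaw) Ry(pitch) Rx(roll)).
In Python, from cell import status, read_camera, camera_info, ticket, robot gives the robot as it stands.
- The arm moves only by the tool jog_arm, never from a script. Its argument "plan" is a list that holds one entry, the list of rows, each a list of 7 numbers: the shift along the tool's x, y, z each as a share of 0.05 m, from -1 to 1, then the turn, a rotation vector about the tool's x, y, z each as a share of 0.15 rad, from -1 to 1, then the opening, from 0 (shut) to 1 (fully open). In form: [[[x, y, z, wx, wy, wz, hand], ...]]. A call has 1 to 20 rows; each row shifts and turns the commanded pose from where the row before left it, along the tool's axes as they then stand; what a row does not reach is not made up. A row lasts 1/8 s, in which the tool goes at most 62.5 mm and 10.7 degrees, less where a joint would pass 70% of its speed; a pose out of reach is approached as far as the arm can. A call with a number of a shift or a turn outside -1 to 1 is refused whole. A call with a gripper value outside its range is refused whole. The fingers move at their own pace and stop on an object; "squeeze" is the grip in N (left out, the last holds). Time passes only in rows, so rows that do not move let the fingers close. It gives the time, the measured TCP pose, the force and the opening at its end, in the units of the state.
- status.observe(): the state, without advancing time (a new reading comes with each control period).
- read_camera(name): name is "scene" or "top" or "wrist"; returns (picture, depth): 420x560x3 uint8, red, green, blue; 420x560 float32, m along the optical axis (not along the pixel's ray), 0 where there is no reading.
- camera_info(name): a dict with "mtx" (3x3 intrinsics, pixels), "distortion" ([k1, k2, p1, p2, k3] as OpenCV has them; the pictures are not rectified), "world_to_cam" (4x4, takes a point from world to camera coordinates). Camera axes: x right, y down, z forward; pixel columns grow to the right and rows downward; lengths in m; the calibration is good to about 2 mm. A picture is of the moment at which its call begins: read the wrist's pose just before it. camera_info takes no time and is no camera call; for the wrist camera it gives the pose at the moment of the call.
- ticket.hand_in(): hands the job in, once; it reports no verdict.
The state is a dict: "time": time; "qpos": joint angles; "qvel": joint speeds; "joint_efforts": joint torques, N m; "tool_pos": TCP position; "tool_rot": TCP orientation; "contact_force": force on the tool from outside, world axes, zero at the start; "torque": the same for the moment, N m; "opening": finger opening in m.
Only numpy, scipy, OpenCV 4.12 (cv2) and the standard library are available. Lean on these libraries where they do the work, as an engineer would, in place of code of your own. Each camera call takes 0.05 s, during which the arm holds its last target.

## Task

Close the two-part silicone mould and lock it: with the fingertips gently push the black knob along the long leg of the L-shaped slot until the mould halves meet, then push it sideways, round the corner, fully home to the end of the short leg. Only push it: do not take the knob between the fingers, ram it or pull it up, and leave the figures, cups and tools around it where they are. Finish with the hand clear of everything.

Things in the scene. Friction and masses are not known exactly. Their poses are not given: they have to be found in the camera images.
- fixture: Mould-closing fixture, fixed to the table: plywood base 190 x 385 x 12 mm with a level steel gate plate. Origin on the table surface, z up; +y runs along the slot's long leg to the mould, +x along its short leg. The plate's top, 54 mm above the table, covers x -85 to 85, y -110 to 70 mm and is bare but for the knob. The base covers y -120 to 265 mm.
- slot_start (a point): Point of the gate plate's top, 54 mm above the table, where the long leg of the 16 mm wide L-shaped slot begins; 70 mm from the corner. Axes as the fixture's.
- mould_face (a point): Middle of the fixed mould half's parting face (at y = 205 mm in the fixture's frame). Two white silicone halves, 120 mm wide and 78 mm high, stand beyond the plate, backed by plywood boards up to 91 mm high. The moving half's board is always 120 mm ahead (+y) of the knob axis. Axes as the fixture's.
- carriage (a joint): How far the pin, sliding carriage and moving mould half have gone along the long leg (fixture +y), m: 0 = open, 0.070 = stop at the corner, mould halves together. Starts between 0 and 0.020. No spring: it stays where it is left (sliding friction about 2 N).
- crosshead (a joint): How far the pin has gone along the short leg (fixture +x), m: 0 = in line with the long leg, 0.038 = stop at the short leg's end, locked. The slot's inner corner blocks the 12 mm pin unless the carriage is within about 2 to 4 mm of its 0.070 stop. No spring; sliding friction about 1.2 N.
- pin_lift (a joint): How far the knob and pin have been pulled up, m: 0 = seated in the slot by its own weight, 0.030 = pulled out of the slot. It must stay down.
- knob: The black upright round knob on top of the locking pin: 24 mm in diameter, 50 mm tall, with a 30 mm shoulder 4 mm thick at its foot. Origin on its axis at the underside of the shoulder, 57 mm above the table (3 mm above the gate plate) when seated; its top is at 107 mm. Axes parallel to the fixture's. It does not turn; it moves with the pin along the slot.
- corner (a point): Point of the gate plate's top, 54 mm above the table, at the slot's corner: the knob axis is over it when the mould is just closed. Axes as the fixture's.
- slot_end (a point): Point of the gate plate's top, 54 mm above the table, at the end of the short leg, 38 mm from the corner: the knob axis is over it when locked. Axes as the fixture's.
- figure_tall: Bystander: a moulded dark red wax bear figure, 110 mm tall, about 52 mm across, on the table beside the mould end of the fixture, 0.15 to 0.17 m to its +x side. Origin at the underside on its axis. Leave alone.
- figure_small: Bystander: a smaller wax bear of the same kind, 70 mm tall, about 33 mm across, on the table 0.14 to 0.16 m to the +x side of the gate plate's middle. Origin at the underside on its axis. Leave alone.
- mould_cup: Bystander: a low open white silicone cup, 80 mm across and 50 mm tall, on the table 0.15 to 0.18 m to the -x side of the gate plate. Origin at the underside on its axis. Leave alone.
- mix_cup: Bystander: an open white mixing cup, 74 mm across and 80 mm tall, on the table 0.18 to 0.21 m from the fixture's origin towards its -y end. Origin at the underside on its axis. Leave alone.
- hardener: Bystander: a white bottle 50 mm across and 110 mm tall, right of the table. Origin at the underside on its axis. Leave alone.
- glue_gun: Bystander: a red hot-glue gun lying on its side, about 290 mm long with its glue stick, 33 mm high, on the left of the table. Origin at the underside, about its middle. Leave alone.
- spatula: Bystander: a spatula lying flat, on the right of the table. Origin at the underside, about its middle. Leave alone.

How it is judged:
By the outcome, as a careful person would: the job done as asked, in the order asked, and still so for the second after the job is handed in, with the robot touching nothing.
It also fails if it takes over 38 s, if anything falls off the work surface, if the arm or the gripper's body presses on something with over 40 N, if the wrist force passes 120 N, or if a joint passes its speed limit or range.

## Working session

There is one attempt and no reset: what is moved stays moved. The work goes in short steps, Python scripts to look and compute and a tool call to move; the robot and the scene stay as the last step left them, time stands still between calls to the robot, and variables do not carry over. Pictures are saved under pics/ and viewed, and the job is handed in when it is done.

Besides the shell and the picture viewer there is one more tool, called after "Call:" as name(argument=value, ...), one argument or row to a line, values as JSON. jog_arm: Moves the arm, as the interface text tells. Its arguments: {"type":"object","properties":{"plan":{"type":"array"},"squeeze":{"type":"number"}},"required":["plan"]}

```bash
ls; mkdir -p pics
python3 - <<'E'
from cell import status, read_camera, camera_info
import cv2,numpy as np
print(status.observe())
for n in ("top","scene"):
    p,d=read_camera(n); i=camera_info(n)
    cv2.imwrite(f"pics/{n}0.png",p[:,:,::-1]); np.savez(f"pics/{n}0.npz",p=p,d=d,m=i["mtx"],k=i["distortion"],T=i["world_to_cam"])
    print(n,i)
E
```

```text
pics
{'time': 0.0, 'qpos': array([ 1.09398653e+00,  3.42729883e-01,  1.52501925e+00, -4.58018476e-05,
        1.27540310e+00, -1.46022255e-01]), 'qvel': array([ 0.00126882, -0.00034027,  0.00058335,  0.00152245,  0.0003676 ,
        0.00110114]), 'joint_efforts': array([ 5.87968734e-04, -4.31235480e+01, -2.44225377e+01,  7.18339370e-02,
        5.57885470e-02, -1.25299903e-04]), 'tool_pos': array([0.17032588, 0.49616696, 0.22604047]), 'tool_rot': array([-3.14004330e+00, -1.83593928e-04,  2.81081834e+00]), 'contact_force': array([ 0.10201153, -0.74141603, -0.5825835 ]), 'torque': array([-0.00569156,  0.02615231, -0.01651004]), 'opening': 0.09218169805547033}
top {'mtx': array([[424.93226931,   0.        , 272.79382444],
       [  0.        , 424.93226931, 207.06141101],
       [  0.        ,   0.        ,   1.        ]]), 'distortion': array([-0.12986023,  0.        ,  0.        ,  0.        ,  0.        ]), 'world_to_cam': array([[-0.01686027, -0.99975561,  0.01429851, -0.00702549],
       [-0.99432072,  0.01526226, -0.10532509,  0.57787796],
       [ 0.10508112, -0.01599311, -0.99433504,  1.40175713],
       [ 0.        ,  0.        ,  0.        ,  1.        ]])}
scene {'mtx': array([[394.15914454,   0.        , 279.84084757],
       [  0.        , 394.15914454, 210.90813525],
       [  0.        ,   0.        ,   1.        ]]), 'distortion': array([0.03031212, 0.        , 0.        , 0.        , 0.        ]), 'world_to_cam': array([[-0.2553842 ,  0.96683002, -0.00431586,  0.14839477],
       [ 0.55479352,  0.14288769, -0.8196263 , -0.27250759],
       [-0.79182262, -0.21171401, -0.57288228,  1.79581777],
       [ 0.        ,  0.        ,  0.        ,  1.        ]])}
```

View pics/top0.png

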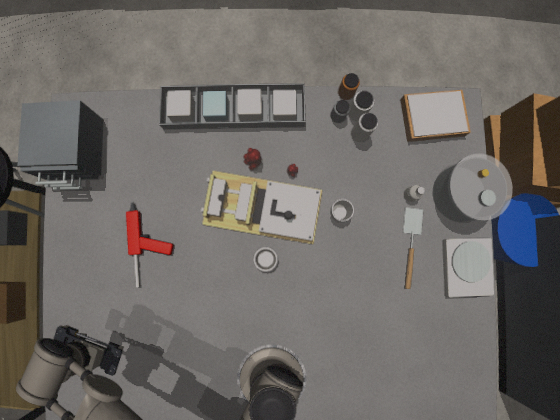

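View pics/scene0.png

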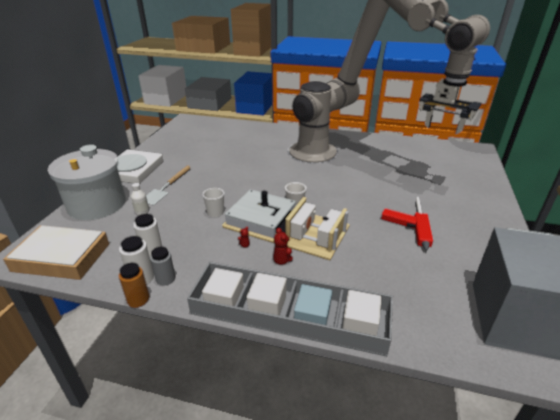

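The top view shows the fixture, with the plate at about (291,211), the knob near (288,215) and the mould to its left at about (230,200). The bears sit above it in the image, with one cup below and one to the right. Next I'll zoom in and measure.

```bash
cat > h.py <<'E'
import numpy as np,cv2
def load(n): return np.load(f"pics/{n}.npz")
def world(z,uv,h):
    "pixels -> world at height h"
    n=cv2.undistortPoints(np.array(uv,float).reshape(-1,1,2),z['m'],z['k']).reshape(-1,2)
    T=z['T'];R=T[:3,:3];c=-R.T@T[:3,3]
    r=np.c_[n,np.ones(len(n))]@R
    return c+r*((h-c[2])/r[:,2])[:,None]
def wd(z,uv):
    n=cv2.undistortPoints(np.array(uv,float).reshape(-1,1,2),z['m'],z['k']).reshape(-1,2)
    d=np.array([z['d'][int(round(v)),int(round(u))] for u,v in uv])
    T=z['T'];return (np.c_[n,np.ones(len(n))]*d[:,None]-T[:3,3])@T[:3,:3]
E
python3 - <<'E'
from h import *
z=load('top0');p=z['p'][:,:,::-1]
c=p[140:280,190:370];cv2.imwrite('pics/topz.png',cv2.resize(c,None,fx=4.4,fy=4.2,interpolation=cv2.INTER_CUBIC))
# plate by height
v,u=np.mgrid[140:280,190:370];uv=np.c_[u.ravel(),v.ravel()]
w=wd(z,uv)
m=(abs(w[:,2]-.054)<.006)&(uv[:,0]>255)&(p[uv[:,1],uv[:,0]].min(1)>0)
print(m.sum(),np.median(w[m],0))
img=np.zeros(p.shape[:2],np.uint8);img[uv[m][:,1],uv[m][:,0]]=255
n,l,s,ce=cv2.connectedComponentsWithStats(img)
for i in range(1,n):
    if s[i,4]>100:print(s[i],ce[i])
k=1+np.argmax(s[1:,4]);vv,uu=np.where(l==k)
W=world(z,np.c_[uu,vv],.054)[:,:2]
r=cv2.minAreaRect(W.astype(np.float32)*1000);print(r,cv2.boxPoints(r))
t=w[(w[:,2]>.09)&(w[:,2]<.12)&(uv[:,0]>250)];print(len(t),t.mean(0),t.min(0),t.max(0))
E
```

```text
2613 [ 0.56411035 -0.07332448  0.05403796]
[ 258  181   62   60 2478] [289.98950767 210.51533495]
((562.85546875, -70.37577056884766), (180.09088134765625, 170.44509887695312), 79.05803680419922) [[ 462.09033   -142.6077   ]
 [ 629.43677   -174.96066  ]
 [ 663.6206       1.8561554]
 [ 496.27417     34.20912  ]]
181 [0.66541904 0.01764735 0.10023729] [ 0.53474262 -0.07295696  0.09005529] [0.7643312  0.0549461  0.11328652]
```

View pics/topz.png

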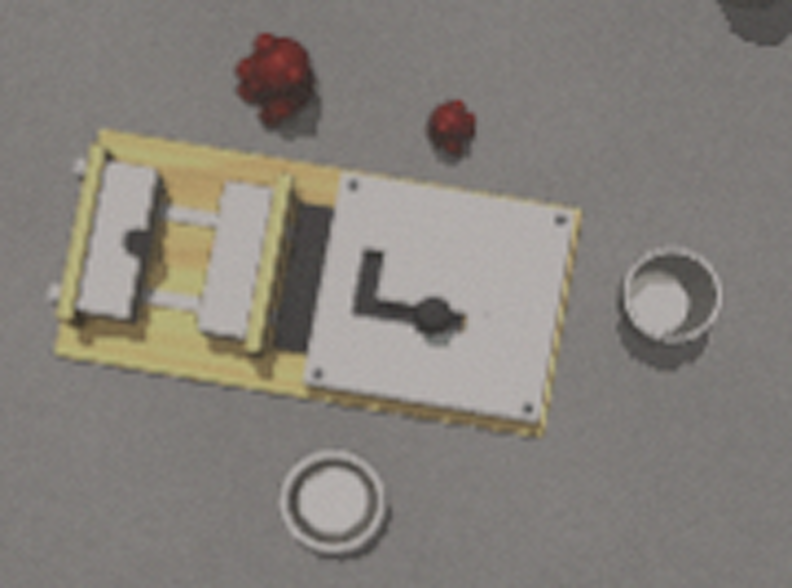

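```bash
cat >> h.py <<'E'
th=np.arctan2(-34.18,176.82); O=np.array([.5667,-.0507])
Rf=np.array([[np.cos(th),-np.sin(th)],[np.sin(th),np.cos(th)]])
def fix(w): return (np.asarray(w)[:,:2]-O)@Rf
def unfix(f): return np.asarray(f)@Rf.T+O
def rect(z,h,x0,x1,y0,y1,s=4):
    # rectified view at height h: image up = +y, right=+x, s px/mm
    X,Y=np.meshgrid(np.arange(x0,x1,1/s),np.arange(y1,y0,-1/s))
    P=unfix(np.c_[X.ravel(),Y.ravel()]/1000); P=np.c_[P,np.full(len(P),h)]
    T=z['T'];uv,_=cv2.projectPoints(P,cv2.Rodrigues(T[:3,:3])[0],T[:3,3],z['m'],z['k'])
    uv=uv.reshape(X.shape+(2,)).astype(np.float32)
    return cv2.remap(z['p'][:,:,::-1].copy(),uv[...,0],uv[...,1],cv2.INTER_CUBIC)
E
python3 - <<'E'
from h import *
print(th)
z=load('top0')
for h in (.054,.107):
    im=rect(z,h,-90,90,-115,80,3).copy()
    for g in range(-80,90,20):
        cv2.putText(im,str(g),((g+90)*3-10,10),0,.35,(0,0,255),1); cv2.line(im,((g+90)*3,0),((g+90)*3,584),(0,0,255) if g==0 else (120,160,120),1)
    for g in range(-100,80,20):
        cv2.putText(im,str(g),(0,(80-g)*3),0,.35,(0,0,255),1); cv2.line(im,(0,(80-g)*3),(540,(80-g)*3),(120,160,120),1)
    cv2.imwrite(f'pics/rect{int(h*1000)}.png',im)
E
```

```text
-0.1909488137735383
```

View pics/rect54.png

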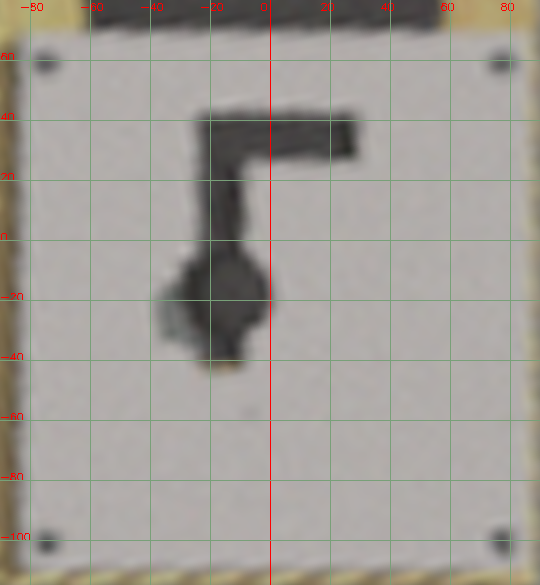

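View pics/rect107.png

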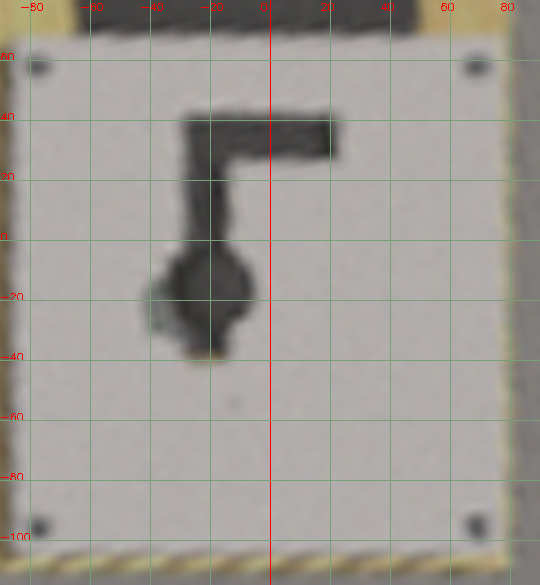

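Everything agrees with the given sizes. The plate measures 180 x 170 mm, the slot corner is at fixture (-16, 35) mm, and the slot starts at y = -35. The knob is at about (-16, -17) mm, so the carriage is at about 18 mm. Next I'll work out the transit to a hover behind the knob.

```bash
cat >> h.py <<'E'
from scipy.spatial.transform import Rotation as Ro
def rows(p0,e0,p1,yaw1,n):
    "shares for n rows from pose to target (tool down)"
    R0=Ro.from_euler('xyz',e0);R1=Ro.from_euler('xyz',[np.pi,0,yaw1]);rv=(R0.inv()*R1).as_rotvec()
    R=R0;out=[];d=(np.array(p1)-p0)/n
    for i in range(n):
        out.append(np.r_[R.inv().apply(d)/.05,rv/n/.15].round(3)); R=R*Ro.from_rotvec(rv/n)
    return np.array(out)
YAW=np.pi/2+th
def tofix(s):
    p=s['tool_pos'];return fix([p])[0]*1000,p[2]*1000,s['tool_rot']
E
python3 - <<'E'
from h import *
from cell import status
s=status.observe()
t=unfix([[-.016,-.070]])[0];print(t,YAW)
np.set_printoptions(suppress=True)
print(rows(s['tool_pos'],s['tool_rot'],[*t,.20],YAW,20))
E
```

```text
[ 0.53770547 -0.11639107] 1.3798475130213583
[[-0.546 -0.46   0.027 -0.     0.     0.477]
 [-0.578 -0.42   0.027 -0.     0.     0.477]
 [-0.606 -0.377  0.027 -0.     0.     0.477]
 [-0.632 -0.333  0.026 -0.     0.     0.477]
 [-0.654 -0.287  0.026 -0.     0.     0.477]
 [-0.673 -0.24   0.026 -0.     0.     0.477]
 [-0.688 -0.191  0.026 -0.     0.     0.477]
 [-0.7   -0.141  0.026 -0.     0.     0.477]
 [-0.709 -0.091  0.026 -0.     0.     0.477]
 [-0.713 -0.04   0.026 -0.     0.     0.477]
 [-0.714  0.011  0.026 -0.     0.     0.477]
 [-0.712  0.062  0.026 -0.     0.     0.477]
 [-0.705  0.113  0.026 -0.     0.     0.477]
 [-0.695  0.163  0.026 -0.     0.     0.477]
 [-0.682  0.212  0.026 -0.     0.     0.477]
 [-0.665  0.261  0.026 -0.     0.     0.477]
 [-0.645  0.307  0.026 -0.     0.     0.477]
 [-0.621  0.353  0.026 -0.     0.     0.477]
 [-0.594  0.396  0.026 -0.     0.     0.477]
 [-0.565  0.438  0.026 -0.     0.     0.477]]
```

Call:
jog_arm(
  plan=[
    [[-0.55,-0.46,0.03,0,0,0.48,0],[-0.58,-0.42,0.03,0,0,0.48,0],[-0.61,-0.38,0.03,0,0,0.48,0],[-0.63,-0.33,0.03,0,0,0.48,0],[-0.65,-0.29,0.03,0,0,0.48,0],[-0.67,-0.24,0.03,0,0,0.48,0],[-0.69,-0.19,0.03,0,0,0.48,0],[-0.7,-0.14,0.03,0,0,0.48,0],[-0.71,-0.09,0.03,0,0,0.48,0],[-0.71,-0.04,0.03,0,0,0.48,0],[-0.71,0.01,0.03,0,0,0.48,0],[-0.71,0.06,0.03,0,0,0.48,0],[-0.7,0.11,0.03,0,0,0.48,0],[-0.7,0.16,0.03,0,0,0.48,0],[-0.68,0.21,0.03,0,0,0.48,0],[-0.66,0.26,0.03,0,0,0.48,0],[-0.64,0.31,0.03,0,0,0.48,0],[-0.62,0.35,0.03,0,0,0.48,0],[-0.59,0.4,0.03,0,0,0.47,0],[-0.56,0.44,0.03,0,0,0.47,0]],
  ],
  squeeze=10,
)

```text
time: 2.6
tool_pos: [0.5352, -0.1173, 0.1962]
tool_rot: [-3.141, -0.0, 1.371]
contact_force: [0.2, 0.3, -0.2]
opening: 0.0005
```

Run:
```python
from h import *
from cell import status, read_camera, camera_info
s=status.observe();print(s['time'],tofix(s),s['contact_force'],s['opening'])
i=camera_info('wrist');p,d=read_camera('wrist');np.savez('pics/w1.npz',p=p,d=d,m=i["mtx"],k=i["distortion"],T=i["world_to_cam"])
cv2.imwrite('pics/w1.png',p[:,:,::-1])
z=load('w1');im=rect(z,.054,-90,90,-115,80,3)
cv2.imwrite('pics/w1r.png',im)
p,d=read_camera('scene');cv2.imwrite('pics/s1.png',cv2.resize(p[100:330,150:450,::-1],None,fx=2.6,fy=2.6))
```

```text
2.6 (array([-18.29598354, -71.41143812]), np.float64(196.24659731130737), array([-3.14078046e+00, -2.88851635e-04,  1.37135837e+00])) [ 0.17816174  0.27654089 -0.19563922] 0.0004851045466606896
```

View pics/w1.png

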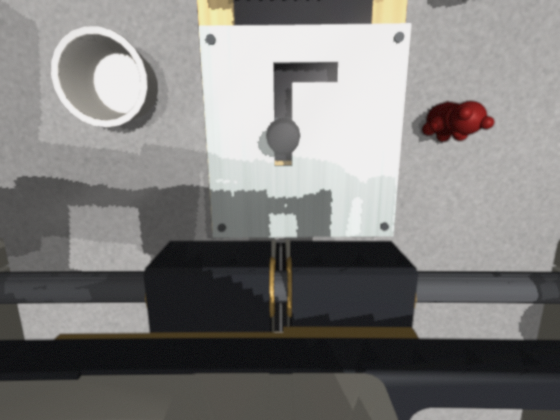

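View pics/s1.png

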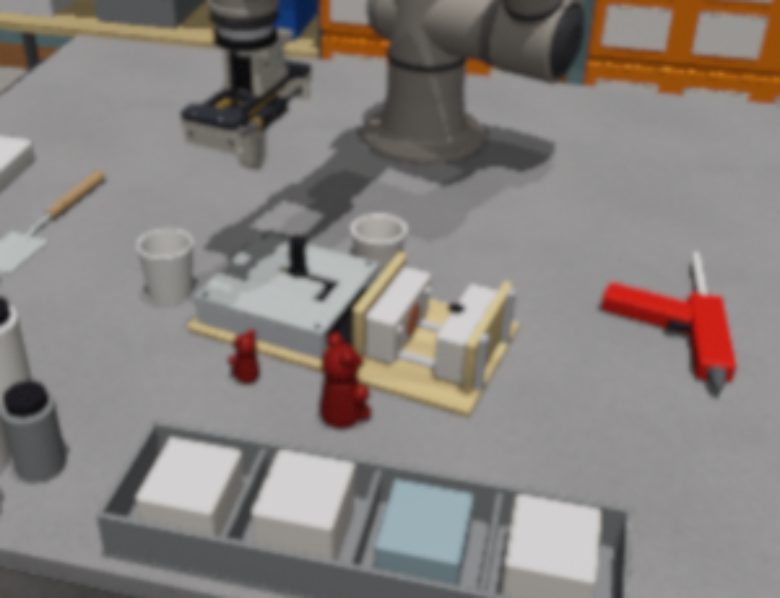

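View pics/w1r.png

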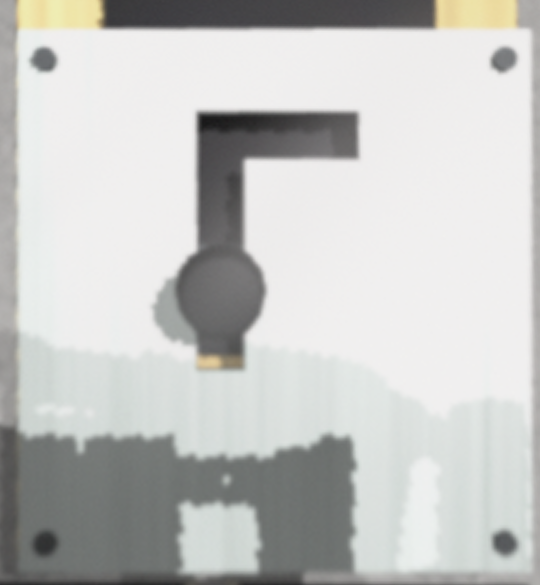

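The wrist view confirms the layout: slot leg at x about -16.7 mm, corner at y about 35, knob centred near pixel (283,136). The fingers are shut and behind it. Descending now.

Call:
jog_arm(
  plan=[
    [[0,0,0.6,0,0,-0.06,0],[0,0,0.6,0,0,0,0],[0,0.03,0.6,0,0,0,0],[0,0,0.4,0,0,0,0],[0,0,0.2,0,0,0,0],[0,0,0,0,0,0,0]],
  ],
)

```text
time: 3.45
tool_pos: [0.5359, -0.1162, 0.0764]
tool_rot: [-3.14, -0.0, 1.383]
contact_force: [0.8, -0.0, -0.4]
opening: 0.0005
```

Run:
```python
from h import *
from cell import status, read_camera, camera_info
s=status.observe();print(s['time'],tofix(s),s['contact_force'],s['opening'])
i=camera_info('wrist');p,d=read_camera('wrist');np.savez('pics/w2.npz',p=p,d=d,m=i["mtx"],k=i["distortion"],T=i["world_to_cam"])
cv2.imwrite('pics/w2.png',p[:,:,::-1])
T=i["world_to_cam"];c=-T[:3,:3].T@T[:3,3];print(fix([c])*1000,c[2])
```

```text
3.45 (array([-17.76539468, -70.131183  ]), np.float64(76.38540857599929), array([-3.14038512e+00, -3.70150394e-04,  1.38334087e+00])) [ 0.79423092 -0.00424083 -0.39316049] 0.0005058240876236722
[[-18.14532716  -2.87796612]] 0.23623743827846075
```

View pics/w2.png

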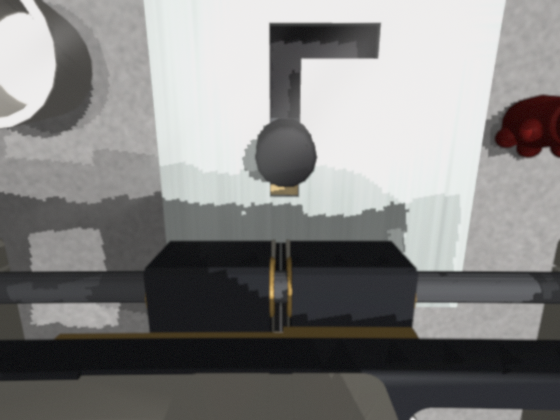

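The wrist view shows the knob at about (285,153), directly ahead of the fingers. I'll measure its axis from depth.

Run:
```python
from h import *
z=load('w2')
v,u=np.mgrid[100:215,240:330];uv=np.c_[u.ravel(),v.ravel()];w=wd(z,uv);f=fix(w)*1000
m=(w[:,2]>.100)&(w[:,2]<.115);print(m.sum(),f[m].min(0),f[m].max(0),f[m].mean(0),w[m][:,2].mean())
```

```text
3003 [-28.12714742 -27.56257571] [-4.53704989 -4.41538983] [-16.37238183 -15.65130459] 0.10865321955237311
```

Call:
jog_arm(
  plan=[
    [[0.16,0.03,0,0,0,-0.0,0],[0.16,0,0,0,0,0,0],[0.12,0,0,0,0,0,0],[0.08,0,0,0,0,0,0],[0.06,0,0,0,0,0,0],[0.06,0,0,0,0,0,0],[0.06,0,0,0,0,0,0],[0.06,0,0,0,0,0,0],[0.06,0,0,0,0,0,0]],
  ],
)

```text
time: 4.62
tool_pos: [0.5455, -0.0767, 0.0767]
tool_rot: [3.142, 0.0, 1.383]
contact_force: [0.1, -1.7, -0.4]
opening: 0.0003
```

```bash
cat > k.py <<'E'
from h import *
from cell import status, read_camera, camera_info
s=status.observe();print(s['time'],*tofix(s),'F fix',(Rf.T@s['contact_force'][:2]).round(2),s['contact_force'][2].round(2))
i=camera_info('wrist');p,d=read_camera('wrist');np.savez('pics/wk.npz',p=p,d=d,m=i["mtx"],k=i["distortion"],T=i["world_to_cam"])
cv2.imwrite('pics/wk%05d.png'%(s['time']*100),p[:,:,::-1])
z=load('wk')
v,u=np.mgrid[0:235,120:440];uv=np.c_[u.ravel(),v.ravel()];w=wd(z,uv);f=fix(w)*1000
c=z['p'][uv[:,1],uv[:,0]].max(1)
m=(w[:,2]>.100)&(w[:,2]<.113)&(c<140)&(abs(f[:,0])<60)&(abs(f[:,1])<60)
print('knob',m.sum(),f[m].min(0),f[m].max(0),f[m].mean(0),w[m][:,2].mean())
E
python3 k.py
```

```text
4.625 [-15.84283354 -29.55239357] 76.71280380347145 [3.14150859e+00 1.33222552e-04 1.38260503e+00] F fix [ 0.45 -1.66] -0.41
knob 1377 [-28.04731387  -7.22686059] [-4.70414262  4.31801736] [-16.32825054  -1.22195509] 0.10785060139184
```

Contact is made at about 1.7 N and the carriage is moving. Continuing at 32 mm/s.

Call:
jog_arm(
  plan=[
    [[0.08,0,0,0,0,0,0],[0.08,0,0,0,0,0,0],[0.08,0,0,0,0,0,0],[0.08,0,0,0,0,0,0],[0.08,0,0,0,0,0,0],[0.08,0,0,0,0,0,0],[0.08,0,0,0,0,0,0],[0.08,0,0,0,0,0,0],[0.06,0,0,0,0,0,0],[0.04,0,0,0,0,0,0]],
  ],
)

```text
time: 5.92
tool_pos: [0.5525, -0.0401, 0.0767]
tool_rot: [3.141, -0.0, 1.383]
contact_force: [-0.4, -2.8, -0.5]
opening: 0.0004
```

```bash
python3 k.py
```

```text
5.925 [-15.94378347   7.73397133] 76.7246105796132 [ 3.14141735e+00 -1.07994188e-04  1.38289245e+00] F fix [ 0.14 -2.8 ] -0.5
knob 1387 [-28.05725606  30.31139086] [-4.75736615 41.49841098] [-16.33598563  36.03083651] 0.1078083297149318
```

Call:
jog_arm(
  plan=[
    [[0.03,0,0,0,0,0,0],[0.03,0,0,0,0,0,0],[0.02,0,0,0,0,0,0],[0,0,0,0,0,0,0]],
  ],
)

```text
time: 6.48
tool_pos: [0.5532, -0.0362, 0.0767]
tool_rot: [3.141, -0.0, 1.383]
contact_force: [0.6, -2.5, 0.3]
opening: 0.0007
```

Call:
jog_arm(
  plan=[
    [[0.01,0,0,0,0,0,0],[0.01,0,0,0,0,0,0],[0,0,0,0,0,0,0]],
  ],
)

```text
time: 6.85
tool_pos: [0.5534, -0.0354, 0.0767]
tool_rot: [3.141, -0.0, 1.383]
contact_force: [0.7, -2.3, -0.0]
opening: 0.0003
```

Call:
jog_arm(
  plan=[
    [[0.01,0,0,0,0,0,0],[0,0,0,0,0,0,0]],
  ],
)

```text
time: 7.1
tool_pos: [0.5535, -0.0348, 0.0767]
tool_rot: [3.142, -0.0, 1.383]
contact_force: [-0.1, -1.2, -0.5]
opening: 0.0005
```

Call:
jog_arm(
  plan=[
    [[0.01,0,0,0,0,0,0],[0.01,0,0,0,0,0,0],[0,0,0,0,0,0,0]],
  ],
)

```text
time: 7.48
tool_pos: [0.5536, -0.0345, 0.0767]
tool_rot: [3.142, 0.001, 1.383]
contact_force: [0.4, -4.8, 0.4]
opening: 0.0002
```

```bash
python3 k.py
```

```text
7.475 [-15.97486509  13.45510211] 76.74052224300398 [3.14153411e+00 7.89244005e-04 1.38286237e+00] F fix [ 1.3  -4.62] 0.44
knob 1350 [-27.67306253  36.05432461] [-4.81752676 47.04130992] [-16.32898881  41.67994723] 0.10783629441604668
```

Call:
jog_arm(
  plan=[
    [[0.01,0,0,0,0,0,0],[0,0,0,0,0,0,0]],
  ],
)

```text
time: 7.78
tool_pos: [0.5536, -0.0344, 0.0768]
tool_rot: [-3.142, 0.001, 1.383]
contact_force: [-0.8, -6.4, 0.6]
opening: 0.0005
```

```bash
python3 k.py
```

```text
7.775 [-15.98587622  13.54242657] 76.77345117080384 [-3.14155849e+00  1.38205961e-03  1.38286924e+00] F fix [ 0.47 -6.45] 0.6
knob 1333 [-27.61451911  36.33285702] [-4.81638079 47.15246178] [-16.29815337  41.74230767] 0.10783774192612465
```

The carriage is at its stop: knob at y = 35, motion stalled and force rising to 6.4 N. Next I'll back off, go round to the -x side and line up with the knob.

Call:
jog_arm(
  plan=[
    [[-0.1,0,0,0,0,0,0],[-0.2,0,0,0,0,0,0],[-0.2,0,0,0,0,0,0],[0,-0.24,0,0,0,0,0],[0,-0.3,0,0,0,0,0],[0,-0.3,0,0,0,0,0],[0,-0.12,0,0,0,0,0],[0.2,0,0,0,0,0,0],[0.3,0,0,0,0,0,0],[0.3,0,0,0,0,0,0],[0.13,0,0,0,0,0,0],[0,0,0,0,0,0,0]],
  ],
)

```text
time: 9.32
tool_pos: [0.5107, -0.0026, 0.0766]
tool_rot: [-3.142, -0.0, 1.384]
contact_force: [-0.5, 0.3, -0.5]
opening: 0.0005
```

```bash
python3 k.py
```

```text
9.325 [-64.09356121  36.59628449] 76.61501491519431 [-3.14156249e+00 -2.58979585e-05  1.38421824e+00] F fix [-0.55  0.15] -0.55Traceback (most recent call last):
  File "k.py", line 10, in <module>
    print('knob',m.sum(),f[m].min(0),f[m].max(0),f[m].mean(0),w[m][:,2].mean())
                         ~~~~~~~~^^^
    return umr_minimum(a, axis, None, out, keepdims, initial, where)
ValueError: zero-size array to reduction operation minimum which has no identity
```

```bash
cat > v.py <<'E'
from h import *
from cell import read_camera,camera_info,status
t=int(status.observe()['time']*100)
p,d=read_camera('scene');a=cv2.resize(p[170:260,200:360,::-1],None,fx=5,fy=3.3*5/5,interpolation=cv2.INTER_CUBIC)
q,d=read_camera('top');b=cv2.resize(q[150:250,190:350,::-1],None,fx=5,fy=3,interpolation=cv2.INTER_CUBIC)
cv2.imwrite(f'pics/v{t}.png',np.vstack([a,b])[:600]);print(f'pics/v{t}.png')
E
python3 v.py
```

```text
pics/v937.png
```

View pics/v937.png

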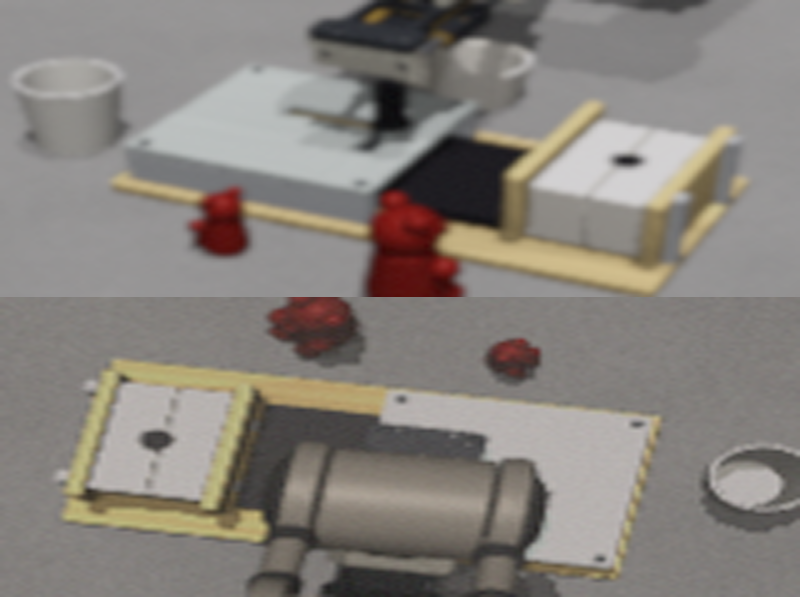

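The mould halves are together, with the seam line between them at scene crop (610,150). The fingertips stand beside the knob. Next is the sideways approach.

Call:
jog_arm(
  plan=[
    [[-0.03,0.12,0,0,0,0.02,0],[0,0.08,0,0,0,0,0],[0,0.06,0,0,0,0,0],[0,0.06,0,0,0,0,0],[0,0.06,0,0,0,0,0],[0,0,0,0,0,0,0]],
  ],
)

```text
time: 10.22
tool_pos: [0.529, -0.0084, 0.0766]
tool_rot: [-3.141, -0.0, 1.38]
contact_force: [0.4, 0.1, -0.5]
opening: 0.0003
```

```bash
python3 k.py 2>&1 | head -1
```

```text
10.225 [-45.03010946  34.41062628] 76.6267128594684 [-3.14143378e+00 -6.11287036e-05  1.37985158e+00] F fix [0.38 0.17] -0.51
```

Call:
jog_arm(
  plan=[
    [[0,0.04,0,0,0,0,0],[0,0.04,0,0,0,0,0],[0,0.04,0,0,0,0,0],[0,0.04,0,0,0,0,0]],
  ],
)

```text
time: 10.78
tool_pos: [0.5369, -0.0099, 0.0767]
tool_rot: [-3.141, -0.0, 1.38]
contact_force: [-0.5, 1.0, 0.1]
opening: 0.0003
```

```bash
python3 k.py 2>&1 | head -1; python3 v.py
```

```text
10.775 [-37.02976455  34.39270131] 76.65904255528086 [-3.14140075e+00 -7.58559100e-05  1.37980522e+00] F fix [-0.67  0.88] 0.09
pics/v1082.png
```

View pics/v1082.png

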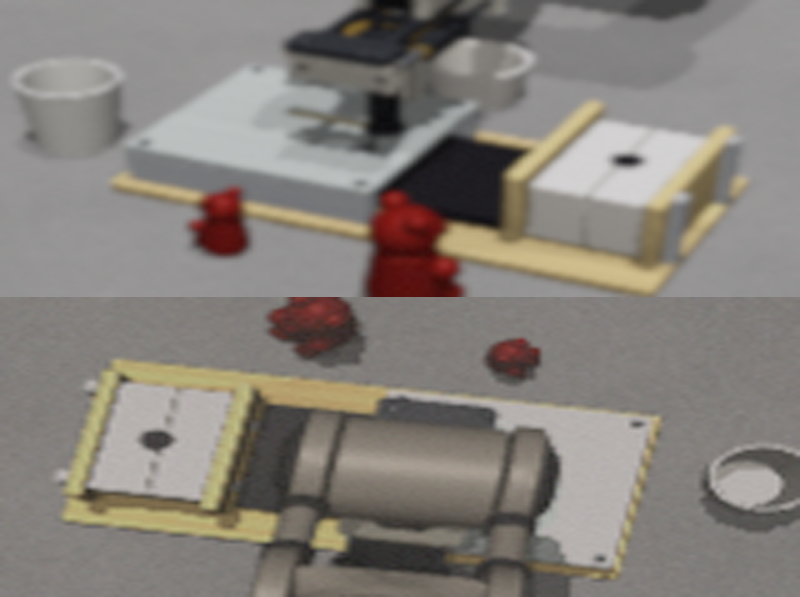

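The knob has started along the short leg, and the mould is still closed. Continuing.

Call:
jog_arm(
  plan=[
    [[0,0.05,0,0,0,0,0],[0,0.06,0,0,0,0,0],[0,0.06,0,0,0,0,0],[0,0.06,0,0,0,0,0],[0,0.06,0,0,0,0,0],[0,0.06,0,0,0,0,0]],
  ],
)

```text
time: 11.68
tool_pos: [0.5542, -0.0133, 0.0767]
tool_rot: [3.142, -0.0, 1.38]
contact_force: [-2.2, 0.5, -1.3]
opening: 0.0005
```

```bash
python3 k.py 2>&1 | head -1; python3 v.py
```

```text
11.675 [-19.36171496  34.4000036 ] 76.70375693476457 [ 3.14155541e+00 -6.18732068e-05  1.37987154e+00] F fix [-2.21  0.1 ] -1.32
pics/v1172.png
```

View pics/v1172.png

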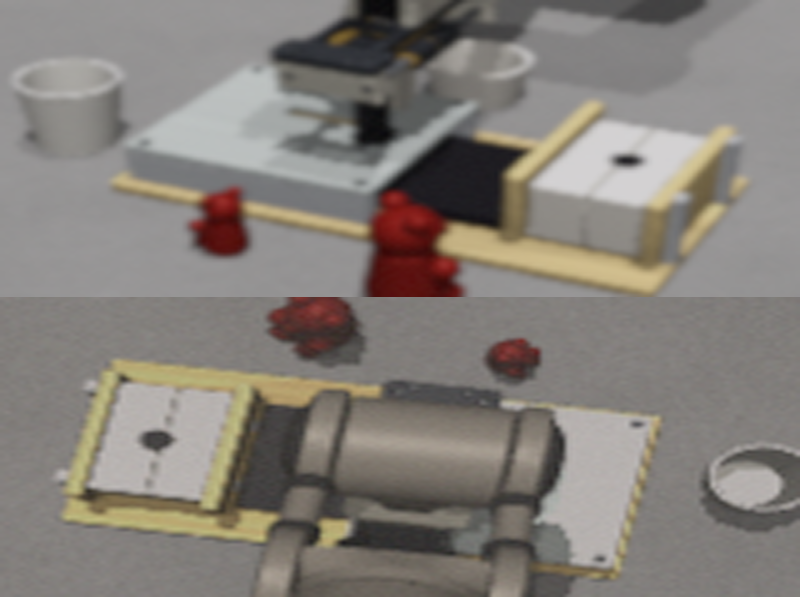

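Call:
jog_arm(
  plan=[
    [[0,0.05,0,0,0,0,0],[0,0.05,0,0,0,0,0],[0,0.05,0,0,0,0,0],[0,0.03,0,0,0,0,0],[0,0.02,0,0,0,0,0],[0,0,0,0,0,0,0]],
  ],
)

```text
time: 12.58
tool_pos: [0.564, -0.0152, 0.0767]
tool_rot: [3.141, -0.0, 1.38]
contact_force: [-2.0, 0.7, -0.9]
opening: 0.0007
```

Call:
jog_arm(
  plan=[
    [[0,0.02,0,0,0,0,0],[0,0.02,0,0,0,0,0],[0,0,0,0,0,0,0]],
  ],
)

```text
time: 12.95
tool_pos: [0.5658, -0.0155, 0.0767]
tool_rot: [-3.141, -0.0, 1.38]
contact_force: [-0.6, 0.6, 0.6]
opening: 0.0001
```

```bash
python3 k.py 2>&1 | head -1
```

```text
12.95 [-7.60725938 34.40641459] 76.67489510406648 [-3.14145576e+00 -1.04958155e-04  1.37978937e+00] F fix [-0.68  0.51] 0.63
```

Call:
jog_arm(
  plan=[
    [[0,0.02,0,0,0,0,0],[0,0.02,0,0,0,0,0],[0,0.02,0,0,0,0,0],[0,0,0,0,0,0,0]],
  ],
)

```text
time: 13.5
tool_pos: [0.5665, -0.0156, 0.0766]
tool_rot: [-3.137, 0.0, 1.38]
contact_force: [-10.4, 1.3, 7.0]
opening: 0.0005
```

Call:
jog_arm(
  plan=[
    [[0,0.02,0,0,0,0,0],[0,0.02,0,0,0,0,0],[0,0,0,0,0,0,0]],
  ],
)

```text
time: 13.88
tool_pos: [0.5668, -0.0157, 0.0766]
tool_rot: [-3.133, 0.0, 1.38]
contact_force: [-15.4, 1.6, 11.5]
opening: 0.0006
```

```bash
python3 k.py 2>&1 | head -1
```

```text
13.875 [-6.5743327  34.33741113] 76.62614623736613 [-3.13288569e+00  4.03453150e-04  1.38018167e+00] F fix [-15.47  -1.32] 11.5
```

The knob has stalled at TCP x = -6.6, with force rising to 15 N. That fits the knob axis being at about 21.7 mm, the slot end. I'll back straight away from it, then lift.

Call:
jog_arm(
  plan=[
    [[0,-0.1,0,0,0,0,0],[0,-0.2,0,0,0,0,0],[0,-0.3,0,0,0,0,0],[0,-0.3,0,0,0,0,0],[0,0,-0.3,0,0,0,0],[0,0,-0.6,0,0,0,0],[0,0,-0.8,0,0,0,0],[-0.8,0,-0.8,0,0,0,0],[-0.8,0,0,0,0,0,0],[-0.8,0,0,0,0,0,0],[-0.4,0.6,0,0,0,0,0],[0,0.6,0,0,0,0,0],[0,0,0,0,0,0,0]],
  ],
)

```text
time: 15.55
tool_pos: [0.5607, -0.1578, 0.2025]
tool_rot: [3.139, 0.0, 1.379]
contact_force: [-0.1, 0.2, 0.0]
opening: 0.0003
```

```bash
python3 k.py; python3 v.py
python3 - <<'E'
from h import *
cv2.imwrite('pics/wkr.png',rect(load('wk'),.054,-90,90,-115,80,3))
E
ls pics
```

```text
15.55 [  14.4114877  -106.30577755] 202.45995922840524 [3.13898319e+00 3.49272576e-04 1.37925705e+00] F fix [-0.1   0.21] 0.04
knob 847 [ 9.61188497 22.74392215] [32.58152416 38.7047748 ] [21.12270863 30.87450403] 0.10813711355625527
pics/v1560.png
rect107.png
rect54.png
s1.png
scene0.npz
scene0.png
top0.npz
top0.png
topz.png
v1082.png
v1172.png
v1560.png
v937.png
w1.npz
w1.png
w1r.png
w2.npz
w2.png
wk.npz
wk00462.png
wk00592.png
wk00747.png
wk00777.png
wk00932.png
wk01022.png
wk01077.png
wk01167.png
wk01295.png
wk01387.png
wk01555.png
wkr.png
```

View pics/wkr.png

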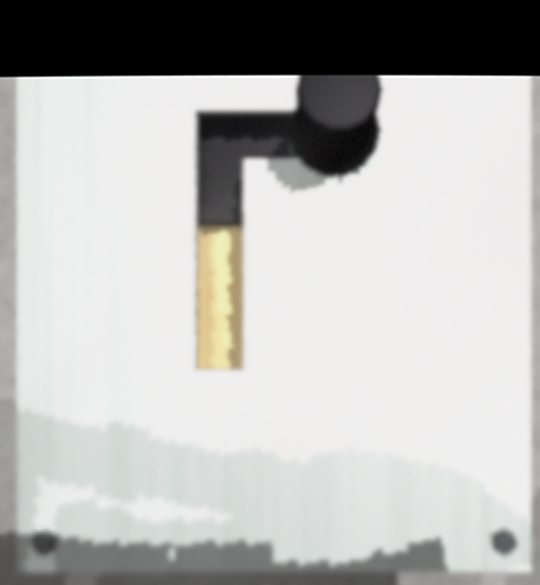

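Call:
jog_arm(
  plan=[
    [[0.6,0.1,0,0,0,0,0],[0.6,0,0,0,0,0,0],[0,0,0,0,0,0,0],[0,0,0,0,0,0,0]],
  ],
)

```text
time: 16.2
tool_pos: [0.5748, -0.099, 0.2021]
tool_rot: [3.141, 0.0, 1.38]
contact_force: [-0.2, -0.3, 0.7]
opening: 0.0008
```

```bash
python3 k.py
python3 - <<'E'
from h import *
cv2.imwrite('pics/wkr2.png',rect(load('wk'),.054,-60,60,-60,80,4))
E
cp $(ls -t pics/v*.png|head -1) pics/vl.png
```

```text
16.2 [ 17.084237   -45.86906661] 202.13257164266668 [3.14120094e+00 4.05784569e-04 1.38033983e+00] F fix [-0.17 -0.29] 0.73
knob 837 [ 9.63079799 23.88797467] [32.066003   45.77694616] [21.20923755 34.74781338] 0.10874741930914027
```

View pics/wkr2.png

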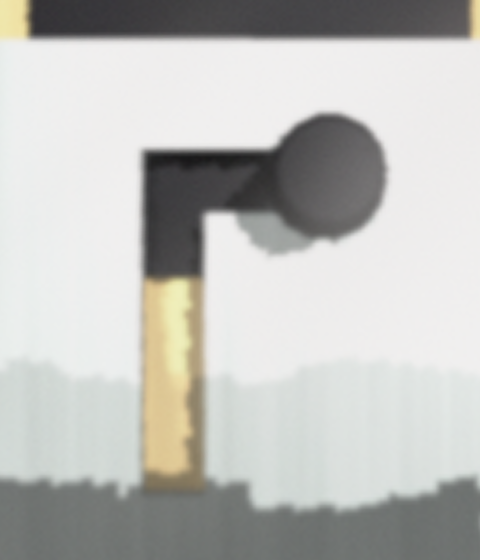

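View pics/vl.png

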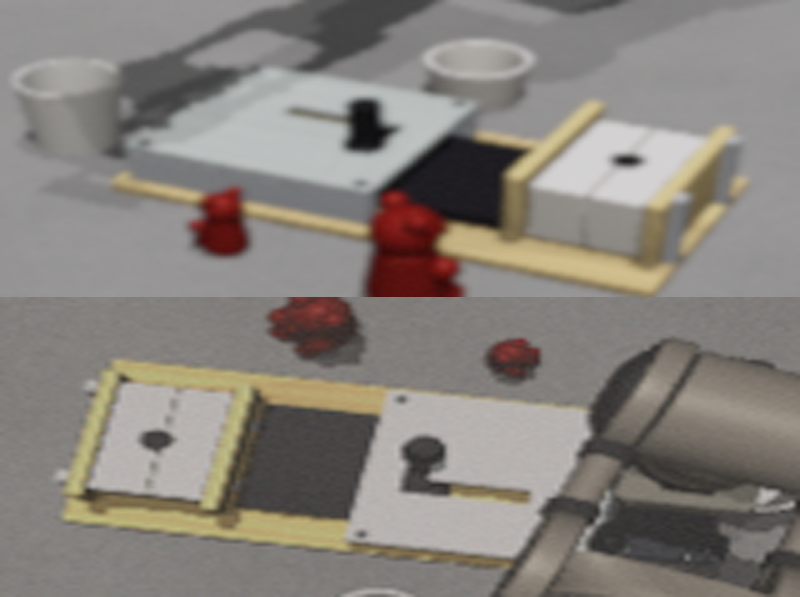

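The rectified wrist view shows the knob at (21, 35) mm, which is over the slot end. The scene view shows the mould closed and the bears and cups in place. The hand is 95 mm above the knob top, touching nothing.

```bash
python3 -c "
from cell import ticket;print(ticket.hand_in())"
```

```text
the job is handed in; nothing more can be done
None
```

The mould is closed and locked, and I handed the job in at about 16 s of the 38 s allowed. With the fingers shut, I pushed the knob along the long leg until it stalled at the stop at about 6 N. I then went round to its other side and pushed it along the short leg until it stalled at about 15 N.

**Last checks**
- **Position:** the knob axis measured about (21, 35) mm in the fixture frame, against a slot end of about (21.5, 35). The difference is within camera accuracy.
- **Seating:** the knob top measured about 108 mm high, against 107 mm nominal, so the pin is down.
- **Mould:** the halves are together in the camera views.
- **Surroundings:** the bears and cups stand where they were. I did not check the hardener, glue gun and spatula again; the arm passed well above table height.
- **Hand:** it is clear at z = 0.20 m, with no contact force above sensor noise.

**One reading to note:** at the final stall the wrist also showed about 11 N vertically. The direction means the fingers were pressing the knob down slightly, not lifting it. No check failed.

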